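# Push a board carrier home in its holder and close the rail on it

## Robot

A 6-joint arm with a two-finger parallel gripper is mounted at the origin on the work surface. World frame = base frame: x ahead of the robot, y to its left, z up, the work surface at z = 0. Lengths are in m, angles in rad, forces in N, time in s.
With the tool pointing down it reaches from about 0.275 to 0.875 m from the base axis. Payload 12.5 kg.
Tool frame: the origin (TCP) lies on the centre line of the jaws, within the pads' length; the fingertips stand 8 mm ahead of it and the grasp point (between the pads) lies 11 mm behind it; z points along the fingers, y is the direction in which the jaws open and shut (so a half turn about z gives the same grasp; the last joint's range is limited). The gripper opens to 85 mm and grips with 20 to 120 N. Pads are 22 mm wide; open, the fingers measure 114 mm over their backs; the gripper's body (76 mm by 85 mm) begins 54 mm behind the grasp point. The pads swing forward as they close: fully open they stand 13 mm farther back than shut.
Start: joints at [1.103, 0.351, 1.652, -0, 1.139, -0.085], TCP at [0.205, 0.51, 0.239] pointing down, gripper open.
Joint ranges: [-2.75, 2.75], [-0.79, 2.1], [0.01, 2.65], [-1.57, 4.71], [0.07, 3.14], [-2.87, 2.87]. Speed limits (rad/s): [2.22, 2.22, 2.79, 3.14, 3.14, 3.14].

## Interface

Orientations are given as a rotation vector (axis times angle).
In Python, from plant import sensors, eyes, robot gives the robot as it stands.
- The arm moves only by the tool step_arm, never from a script. Its argument "series" is a list that holds one entry, the list of rows, each a list of 7 numbers: the shift along the tool's x, y, z in mm, then the turn, a rotation vector about the tool's x, y, z in rad, then the finger opening in mm, from 0 to 85.4. A call has 1 to 10 rows; each row is the pose to reach, as a shift and turn from the pose measured when the call began, along the tool's axes at that moment; what a row does not reach only later rows make up. A row lasts 1/10 s, in which the tool goes at most 50 mm and 8.59 degrees, less where a joint would pass 70% of its speed; a pose out of reach is approached as far as the arm can. A call with a gripper value outside its range is refused whole. The fingers move at their own pace and stop on an object; "squeeze" is the grip in N (left out, the last holds). Time passes only in rows, so rows that repeat a pose let the fingers close. It gives the time, the measured TCP pose, the force and the opening at its end, in the units of the state.
- sensors.get_state(): the state, without advancing time (a new reading comes with each control period).
- eyes.get_image(name): name is "scene" or "top" or "wrist"; returns a dict with "image" (400x640x3 uint8, blue, green, red), "fx", "fy", "cx", "cy" (pixels), "eye" and "orientation" of the camera in the world; the wrist camera has in their place "hand_eye" (4x4, takes a point from camera to tool coordinates, whose origin is the TCP and whose axes are the flange's). Camera axes: x right, y down, z forward; pixel columns grow to the right and rows downward; lengths in m; the calibration is good to about 2 mm. A picture is of the moment at which its call begins: read the wrist's pose just before it. There is no depth.
- robot.close_job(): hands the job in, once; it reports no verdict.
The state is a dict: "time_s": time; "joint_pos": joint angles; "qd": joint speeds; "joint_efforts": joint torques, N m; "position": TCP position; "tcp_rot": TCP orientation; "force": force on the tool from outside, world axes, zero at the start; "wrist_torque": the same for the moment, N m; "grip_width": opening from 0.0 (shut) to 1.0 (fully open).
Only numpy, scipy, OpenCV 4.12 (cv2) and the standard library are available. Lean on these libraries where they do the work, as an engineer would, in place of code of your own. Each camera call takes 0.05 s, during which the arm holds its last target. There are 200 camera calls.

## Task

Set the black board carrier ready for soldering: push it along the bed of the holder until its end sits flush against the red cross stop, and push the yellow sliding rail up against its near side, so that the carrier is trapped snug and square between the yellow rail and the blue fixed rail with its end still against the stop. Only push with the fingertips: do not lift the carrier and do not touch the circuit board in it. Leave the other things on the bench where they are.

Things in the scene. Friction and masses are not known exactly. Their poses are not given: they have to be found in the camera images.
- holder: Board holder, fixed. Origin on the bench under its middle; z up, x from the yellow sliding rail (near) to the blue fixed rail (far), y along the rails to the red stop. Aluminium bed: top z = 16 mm, x -115 to 95, y +-200 mm. Fixed rail: inner face x = 95 mm, top z = 38 mm. Front bar (x -130 to -115 mm) and guide rods (along x at y = +-213 mm): top z = 15 mm. Rails 450 mm long.
- rail_face (a point): Middle of the yellow sliding rail's inner face (towards the carrier); axes as the holder's. Rail: 14 mm thick in x, 18 to 38 mm above the bench. It slides only along the holder's x (this face starts at -95 to -75 mm, can go to 5 mm) with 3 N drag, no spring, and stays where left. Black slide blocks at its ends: 30 x 24 mm, top z = 30 mm.
- rail_back (a point): Middle of the yellow sliding rail's outer face (towards the robot), where it can be pushed, anywhere along its length; 14 mm behind rail_face, 28 mm above the bench.
- stop_face (a point): Middle of the red cross stop's face that the carrier comes up against; axes as the holder's, the face looks along -y. Fixed bar across the bed from the fixed rail: 108 mm in x, 16 mm in y, 18 mm tall; this point is at holder x = 40 mm, 9 mm above the bed. Its clamp on the fixed rail has a black knob, top 52 mm above the bed.
- carrier: Black soldering carrier, loose on the bed between the rails: 120 mm in its x, 160 mm in its y, 20 mm tall, about 0.46 kg, raised rim 12 mm wide all round. Origin: middle of its underside; its x and y point as the holder's within 0.2 rad. Its +y end goes against the stop, its +x side against the fixed rail.
- board: Green circuit board with components, 94 x 134 mm, fixed inside the carrier's rim; origin at its middle, 8 mm above the carrier's underside. Components stand up to 26 mm above the carrier's underside. Not to be touched.
- solder_spool: Green solder spool standing on end, 60 mm across, 48 mm tall; origin on the bench under its middle. Not to be disturbed.
- wire_spool: Small white spool of copper wire standing on end, 48 mm across, 30 mm tall; origin on the bench under its middle. Not to be disturbed.
- flux_bottle: Amber flux bottle with a blue cap, 38 mm across, 85 mm tall; origin on the bench under its middle. Not to be disturbed.
- paste_jar: White jar with a yellow lid, 54 mm across, 42 mm tall; origin on the bench under its middle. Not to be disturbed.
- tweezers: Steel tweezers with a blue end, lying flat, 120 mm long, 9 mm high; origin near their middle. Not to be disturbed.
- flux_brush: Small brush lying flat, 140 mm long; origin near its middle. Not to be disturbed.
Not all that is in view belongs to the job. There is more than one size of the carrier; the one meant has the size given above.

How it is judged:
By the outcome, as a careful person would: the job done as asked, in the order asked, and still so for the second after the job is handed in, with the robot touching nothing.
It also fails if it takes over 56 s, if anything falls off the work surface, if the arm or the gripper's body presses on something with over 40 N, if the wrist force passes 120 N, or if a joint passes its speed limit or range.

## Working session

There is one attempt and no reset: what is moved stays moved. The work goes in short steps, Python scripts to look and compute and a tool call to move; the robot and the scene stay as the last step left them, time stands still between calls to the robot, and variables do not carry over. Pictures are saved under pics/ and viewed, about 8 in all and at most 12, crops included, and the job is handed in when it is done.

Besides the shell and the picture viewer there is one more tool, called by a JSON object that holds its "op" and its "data". step_arm: Moves the arm, as the interface text tells. Its arguments: {"type":"object","properties":{"series":{"type":"array"},"squeeze":{"type":"number"}},"required":["series"]}

```bash
ls; mkdir -p pics; cat > h.py <<'E'
import numpy as np, cv2
from scipy.spatial.transform import Rotation as R
from plant import sensors, eyes, robot
def grab(n, fn=None):
    s=sensors.get_state(); d=eyes.get_image(n)
    if fn: cv2.imwrite('pics/'+fn,d['image'])
    np.save(f'/tmp/{n}.npy',dict(d=d,s=s),allow_pickle=True)
    return d
E
python3 - <<'E'
from h import *
for n in ("top","scene"):
    d=grab(n,n+"0.png"); print({k:d[k] for k in d if k!='image'})
print(sensors.get_state())
E
```

```text
pics
{'fx': 462.1065270401494, 'fy': 462.1065270401494, 'cx': 320.36474778052667, 'cy': 197.6539410574714, 'eye': array([0.3252627 , 0.01755483, 1.46672346]), 'orientation': array([-2.12389605,  2.17953059, -0.13847949])}
{'fx': 375.89563322163633, 'fy': 375.89563322163633, 'cx': 325.40495538118836, 'cy': 199.91812985666235, 'eye': array([ 0.9596332 , -0.70139151,  0.60372757]), 'orientation': array([-2.09208435, -0.57298136,  0.33692967])}
{'time_s': 0.1, 'joint_pos': array([ 1.10341759e+00,  3.51189322e-01,  1.65237327e+00, -3.68285541e-05,
        1.13910266e+00, -8.45864151e-02]), 'qd': array([ 7.09435491e-04, -3.43466819e-05,  1.62361189e-04, -2.40178281e-03,
        7.53630148e-04, -5.36419419e-04]), 'joint_efforts': array([ 7.85606262e-04, -5.06826174e+01, -2.91880685e+01, -3.87105831e-05,
        2.54853141e-03, -5.66166455e-05]), 'position': array([0.20527442, 0.50993631, 0.23880343]), 'tcp_rot': array([-5.97551029e-01, -3.08397476e+00,  1.63525043e-03]), 'force': array([ 0.02011886,  0.30968976, -1.040242  ]), 'wrist_torque': array([ 0.00484035,  0.02293236, -0.01243259]), 'grip_width': 0.99861707405321}
```

View pics/top0.png

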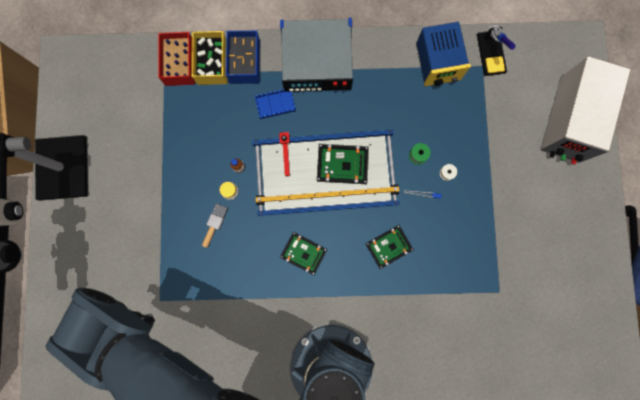

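View pics/scene0.png

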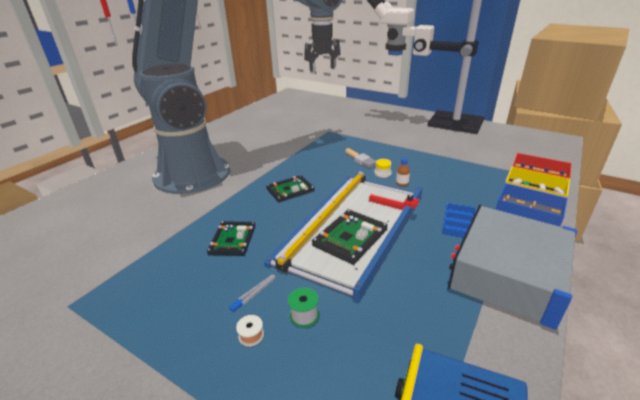

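The top view shows the holder at columns 255–397 and rows 132–213. The red stop is on the left near (286,150), the carrier at (343,163), the yellow rail along row 195, and the spools on the right at (420,152) and (449,172). The scene view agrees. Next I'll measure from the top view.

```bash
cat >> h.py <<'E'
def cam(n):
    o=np.load(f'/tmp/{n}.npy',allow_pickle=True).item(); d=o['d']
    if n=='wrist':
        T=np.eye(4); T[:3,:3]=R.from_rotvec(o['s']['tcp_rot']).as_matrix(); T[:3,3]=o['s']['position']
        C=T@d['hand_eye']; return d,C[:3,3],C[:3,:3]
    return d,np.array(d['eye']),R.from_rotvec(d['orientation']).as_matrix()
def ray(n,px,z):
    d,e,M=cam(n); px=np.atleast_2d(np.asarray(px,float))
    v=np.c_[(px[:,0]-d['cx'])/d['fx'],(px[:,1]-d['cy'])/d['fy'],np.ones(len(px))]@M.T
    return e+v*((z-e[2])/v[:,2])[:,None]
def proj(n,P):
    d,e,M=cam(n); q=(np.atleast_2d(P)-e)@M
    return np.c_[q[:,0]/q[:,2]*d['fx']+d['cx'],q[:,1]/q[:,2]*d['fy']+d['cy']]
def blobs(n,lo,hi,roi,amin=20):
    d=cam(n)[0]; h=cv2.cvtColor(d['image'],cv2.COLOR_BGR2HSV); m=cv2.inRange(h,np.array(lo),np.array(hi))
    k=np.zeros_like(m); x0,y0,x1,y1=roi; k[y0:y1,x0:x1]=m[y0:y1,x0:x1]
    c,_=cv2.findContours(k,cv2.RETR_EXTERNAL,cv2.CHAIN_APPROX_NONE)
    return sorted([a for a in c if cv2.contourArea(a)>amin],key=cv2.contourArea,reverse=True)
E
python3 - <<'E'
from h import *
roi=(245,120,405,222)
for nm,lo,hi,z in (('yellow',(15,110,110),(32,255,255),.038),('red',(0,150,80),(8,255,255),.034),('dark',(0,0,0),(179,255,60),.036)):
    for c in blobs('top',lo,hi,roi,30)[:3]:
        b=cv2.boxPoints(cv2.minAreaRect(c)); w=ray('top',b,z)[:,:2]
        print(nm,cv2.contourArea(c),b.round(0).tolist(),w.round(3).tolist(),[round(float(np.linalg.norm(w[i]-w[i-1])),3) for i in (0,1)])
for nm,p in (('bedcorners',[(259,143),(391,136),(397,208),(258,211)]),('objs',[(421,152),(449,172),(237,164),(228,190),(405,193),(440,197)])): print(nm,ray('top',p,.016)[:,:2].round(3).tolist())
d=cam('top')[0]['image'][110:225,235:465]; cv2.imwrite('pics/c.png',cv2.resize(d,None,fx=3.4,fy=3.4,interpolation=cv2.INTER_CUBIC))
E
```

```text
yellow 478.0 [[256.0, 197.0], [398.0, 186.0], [398.0, 191.0], [256.0, 202.0]] [[0.523, 0.221], [0.545, -0.224], [0.528, -0.224], [0.506, 0.22]] [0.017, 0.446]
red 163.5 [[280.0, 133.0], [288.0, 133.0], [288.0, 175.0], [280.0, 175.0]] [[0.726, 0.143], [0.725, 0.117], [0.59, 0.12], [0.59, 0.145]] [0.136, 0.026]
dark 99.5 [[358.0, 182.0], [360.0, 147.0], [368.0, 147.0], [366.0, 182.0]] [[0.561, -0.1], [0.674, -0.11], [0.672, -0.135], [0.559, -0.124]] [0.024, 0.113]
dark 89.5 [[317.0, 180.0], [319.0, 145.0], [326.0, 145.0], [324.0, 180.0]] [[0.571, 0.029], [0.685, 0.019], [0.683, -0.003], [0.569, 0.007]] [0.022, 0.114]
dark 58.5 [[330.0, 181.0], [330.0, 178.0], [353.0, 179.0], [353.0, 182.0]] [[0.567, -0.012], [0.577, -0.012], [0.571, -0.085], [0.561, -0.084]] [0.073, 0.011]
bedcorners [[0.7, 0.213], [0.712, -0.213], [0.478, -0.221], [0.48, 0.217]]
objs [[0.656, -0.307], [0.589, -0.392], [0.633, 0.284], [0.55, 0.312], [0.525, -0.249], [0.51, -0.359]]
```

View pics/c.png

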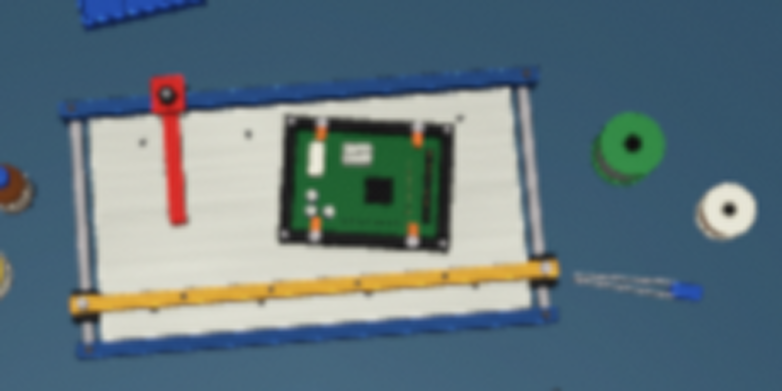

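The enlarged crop shows the carrier at crop (367,183), turned clockwise against the rails. The stop's face lies to its left at crop x≈183 and the yellow rail runs from (85,305) to (545,268). The holder yaw is about +0.05 and the carrier yaw about −0.09. I'll move over the carrier for a closer wrist view.

```bash
cat >> h.py <<'E'
def plan(pos,yaw):
    """shift(mm)/rotvec in tool axes; tool down, tool y axis along (cos yaw, sin yaw) up to half turn"""
    s=sensors.get_state(); M=R.from_rotvec(s['tcp_rot'])
    best=None
    for a in (yaw,yaw+np.pi):
        y=np.array([np.cos(a),np.sin(a),0]); z=np.array([0,0,-1.]); x=np.cross(y,z)
        rv=(M.inv()*R.from_matrix(np.c_[x,y,z])).as_rotvec()
        print('shift',(M.inv().apply(np.array(pos)-s['position'])*1000).round(1),'turn',rv.round(3))
E
python3 - <<'E'
from h import *
d=grab('wrist'); print(d['hand_eye'].round(3),d['fx'])
M=R.from_rotvec(sensors.get_state()['tcp_rot']).as_matrix(); print(M.round(3))
plan((.60,.0,.36),.05)
E
```

```text
[[ 0.001 -0.953 -0.302  0.076]
 [ 1.     0.001 -0.    -0.   ]
 [ 0.001 -0.302  0.953 -0.135]
 [ 0.     0.     0.     1.   ]] 331.8146031899015
[[-0.928  0.373 -0.   ]
 [ 0.373  0.928 -0.001]
 [ 0.    -0.001 -1.   ]]
shift [-556.6 -325.8 -120.9] turn [-1.000e-03  0.000e+00  1.138e+00]
shift [-556.6 -325.8 -120.9] turn [-0.000e+00 -1.000e-03 -2.004e+00]
```

{"op": "step_arm", "data": {"series": [[[-45, -23, -1, 0, 0, 0.1, 60], [-90, -46, -2, 0, 0, 0.2, 60], [-140, -72, -3, 0, 0, 0.3, 60], [-185, -95, -4, 0, 0, 0.4, 60], [-230, -118, -5, 0, 0, 0.5, 60], [-275, -142, -6, 0, 0, 0.6, 60], [-320, -165, -7, 0, 0, 0.7, 60], [-365, -188, -8, 0, 0, 0.8, 60], [-410, -211, -9, 0, 0, 0.9, 60], [-455, -234, -10, 0, 0, 1.0, 60]]]}}

```text
time_s: 1.15
position: [0.5332, 0.13, 0.2488]
tcp_rot: [2.008, 2.416, -0.001]
force: [-0.1, 1.9, 0.4]
grip_width: 0.704
```

```bash
python3 -c "
from h import *
plan((.62,.03,.25),.05)"
```

```text
shift [-114.2   67.1   -1.2] turn [-0.001  0.001  0.134]
shift [-114.2   67.1   -1.2] turn [-1.000e-03 -1.000e-03 -3.008e+00]
```

{"op": "step_arm", "data": {"series": [[[-38, 22, 0, 0, 0, 0.05, 60], [-76, 45, 0, 0, 0, 0.1, 60], [-114, 67, -1, 0, 0, 0.134, 60], [-114, 67, -1, 0, 0, 0.134, 60], [-114, 67, -1, 0, 0, 0.134, 60]]]}}

```text
time_s: 1.65
position: [0.6198, 0.0296, 0.2491]
tcp_rot: [-2.166, -2.274, 0.003]
force: [0.0, 0.3, -0.7]
grip_width: 0.707
```

```bash
python3 -c "
from h import *
grab('wrist','w1.png'); print(sensors.get_state()['position'])"
```

```text
[0.61941345 0.03042749 0.24935637]
```

View pics/w1.png

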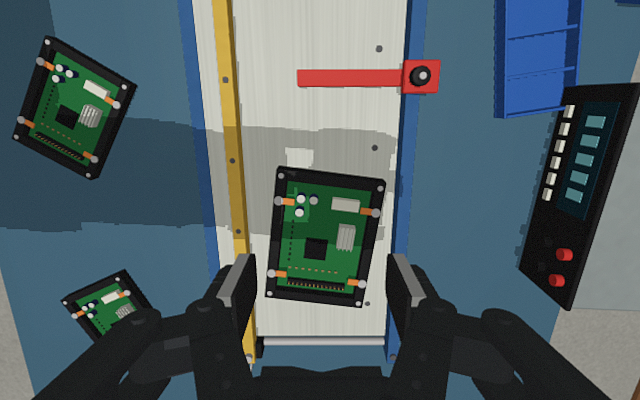

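The wrist view shows the carrier corners near (278,167), (385,182), (360,307) and (265,297). The lower edge of the stop is at row ~86, columns 297–405. The yellow rail runs from (215,0) to (250,330) and the inner edge of the blue rail is at column ~400.

```bash
cat > meas.py <<'E'
from h import *
def lastrun(m,pts): pass
def linefit(P): 
    vx,vy,x,y=cv2.fitLine(np.float32(P*1000),cv2.DIST_HUBER,0,0.01,0.01).ravel(); 
    if abs(vx)>abs(vy): return np.array([x,y])/1000,np.arctan2(vy*np.sign(vx),abs(vx))      # yaw of x-type line
    return np.array([x,y])/1000,np.arctan2(-vx*np.sign(vy),abs(vy))                       # yaw of y-type line
def run(carroi,redrows=None):
    d=cam('wrist')[0]; h=cv2.cvtColor(d['image'],cv2.COLOR_BGR2HSV)
    Y=cv2.inRange(h,np.array((15,120,60)),np.array((32,255,255))); B=cv2.inRange(h,np.array((100,140,50)),np.array((125,255,255))); Rr=cv2.inRange(h,np.array((0,150,60)),np.array((8,255,255)))+cv2.inRange(h,np.array((172,150,60)),np.array((179,255,255)))
    c=max(cv2.findContours(Y,0,1)[0],key=cv2.contourArea); Ym=cv2.drawContours(np.zeros_like(Y),[c],-1,255,-1)
    yl=[];yr=[]
    for v in range(2,400,3):
        u=np.where(Ym[v]>0)[0]
        if len(u)>5: yl.append((u[0]-.5,v)); yr.append((u[-1]+.5,v))
    ob,y1=linefit(ray('wrist',yl,.038)[:,:2]); of,y2=linefit(ray('wrist',yr,.018)[:,:2])
    c=max(cv2.findContours(Rr,0,1)[0],key=cv2.contourArea); x,y,w,hh=cv2.boundingRect(c); print('red bbox',x,y,w,hh)
    Rm=cv2.drawContours(np.zeros_like(Y),[c],-1,255,-1)
    sf=[(u,np.where(Rm[:,u]>0)[0].max()+.5) for u in range(x+4,x+int(.68*w),3)]
    s1,ys=linefit(ray('wrist',sf,.016)[:,:2]); s2,_=linefit(ray('wrist',sf,.034)[:,:2])
    bl=[]
    for v in range(2,400,3):
        u=np.where(B[v,360:460]>0)[0]
        if len(u)>4: bl.append((u[0]+359.5,v))
    b1,yb=linefit(ray('wrist',bl,.016)[:,:2])
    print('rail back',ob.round(4),'yaw',round(float(y1),4),'rail face',of.round(4),round(float(y2),4)); print('stop face z16',s1.round(4),'z34',s2.round(4),round(float(ys),4)); print('blue',b1.round(4),round(float(yb),4),len(bl))
    x0,y0,x1,yb_=carroi; K=cv2.inRange(h,np.array((0,0,0)),np.array((179,110,52)))+cv2.inRange(h,np.array((40,100,0)),np.array((85,255,255)))
    K2=np.zeros_like(K); K2[y0:yb_,x0:x1]=K[y0:yb_,x0:x1]; K2=cv2.morphologyEx(K2,cv2.MORPH_CLOSE,np.ones((9,9))); K2=cv2.morphologyEx(K2,cv2.MORPH_OPEN,np.ones((15,15)))
    c=max(cv2.findContours(K2,0,1)[0],key=cv2.contourArea); bx=cv2.boxPoints(cv2.minAreaRect(c))
    W=ray('wrist',bx,.036)[:,:2]; print('carrier px',bx.round(1).tolist(),'sides',[round(float(np.linalg.norm(W[i]-W[i-1])),4) for i in range(4)]); print(W.round(4).tolist(),'mid',W.mean(0).round(4))
    a=[W[i]-W[i-1] for i in range(4)]; L=max(a,key=lambda t:t[1]); print('carrier yaw',np.arctan2(-L[0],L[1]).round(4))
E
python3 -c "
from meas import *
run((258,155,395,315))"
```

```text
red bbox 297 59 144 35
rail back [0.518  0.0716] yaw 0.0526 rail face [0.5309 0.0661] 0.0518
stop face z16 [0.6383 0.1177] z34 [0.6373 0.1172] 0.0625
blue [0.7054 0.0249] 0.0535 87
carrier px [[262.0, 296.1000061035156], [277.0, 165.60000610351562], [385.20001220703125, 178.0], [370.29998779296875, 308.5]] sides [0.1328, 0.162, 0.1167, 0.1643]
[[0.5567, -0.1271], [0.5732, 0.034], [0.6896, 0.0264], [0.6891, -0.1379]] mid [ 0.6272 -0.0512]
carrier yaw -0.1019
```

```bash
python3 -c "
from h import *
plan((.633,-.168,.06),.053)"
```

```text
shift [-198.8    4.   189.4] turn [-0.002  0.    -0.003]
shift [-198.8    4.   189.4] turn [1.000e-03 3.000e-03 3.138e+00]
```

{"op": "step_arm", "data": {"series": [[[-45, 1, 20, 0, 0, 0, 60], [-90, 2, 40, 0, 0, 0, 60], [-135, 3, 60, 0, 0, -0.003, 60], [-175, 4, 85, 0, 0, -0.003, 60], [-199, 4, 120, -0.002, 0, -0.003, 60], [-199, 4, 155, -0.002, 0, -0.003, 60], [-199, 4, 180, -0.002, 0, -0.003, 60], [-199, 4, 189, -0.002, 0, -0.003, 60], [-199, 4, 189, -0.002, 0, -0.003, 60]]]}}

```text
time_s: 2.6
position: [0.6325, -0.167, 0.0599]
tcp_rot: [-2.16, -2.28, 0.001]
force: [-1.1, 0.7, 0.3]
grip_width: 0.703
```

{"op": "step_arm", "data": {"series": [[[0, 0, 5, 0, 0, 0, 60], [0, 0, 10, 0, 0, 0, 60], [0, 0, 15, 0, 0, 0, 60], [0, 0, 20, 0, 0, 0, 60], [0, 0, 25, 0, 0, 0, 60], [0, 0, 28, 0, 0, 0, 60], [0, 0, 30, 0, 0, 0, 60], [0, 0, 30, 0, 0, 0, 60]]]}}

```text
time_s: 3.4
position: [0.6324, -0.167, 0.0296]
tcp_rot: [-2.16, -2.28, 0.001]
force: [0.5, 0.3, -0.1]
grip_width: 0.703
```

```bash
python3 -c "
from h import *
grab('wrist','w2.png');s=sensors.get_state(); print(s['position'],s['force'],s['grip_width'])"
```

```text
[ 0.6325235  -0.1669991   0.02984115] [-0.19638333 -0.52276679 -0.19212693] 0.7046933709533612
```

View pics/w2.png

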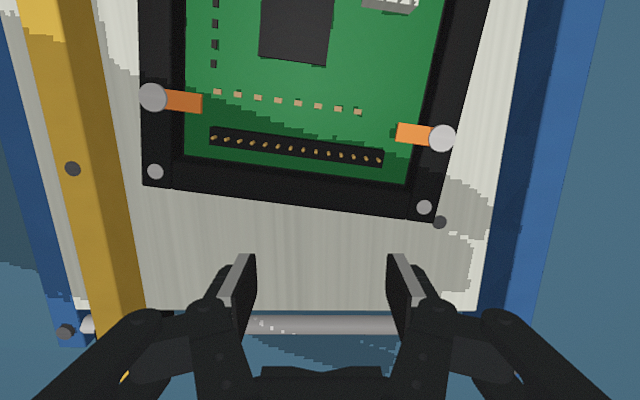

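The wrist view shows the fingers behind the carrier's rear edge, which runs from (143,185) to (440,222). They're clear of both rails. I'll lower slightly and push along tool +x.

{"op": "step_arm", "data": {"series": [[[0, 0, 1.5, 0, 0, 0, 60], [0, 0, 3, 0, 0, 0, 60], [5, 0, 3, 0, 0, 0, 60], [10, 0, 3, 0, 0, 0, 60], [15, 0, 3, 0, 0, 0, 60], [20, 0, 3, 0, 0, 0, 60], [25, 0, 3, 0, 0, 0, 60], [30, 0, 3, 0, 0, 0, 60], [35, 0, 3, 0, 0, 0, 60], [40, 0, 3, 0, 0, 0, 60]]]}}

```text
time_s: 4.45
position: [0.6304, -0.1268, 0.0269]
tcp_rot: [-2.16, -2.28, 0.001]
force: [1.4, -1.8, -1.0]
grip_width: 0.705
```

{"op": "step_arm", "data": {"series": [[[5, 0, 0, 0, 0, 0, 60], [10, 0, 0, 0, 0, 0, 60], [15, 0, 0, 0, 0, 0, 60], [20, 0, 0, 0, 0, 0, 60], [25, 0, 0, 0, 0, 0, 60], [30, 0, 0, 0, 0, 0, 60], [35, 0, 0, 0, 0, 0, 60], [40, 0, 0, 0, 0, 0, 60], [45, 0, 0, 0, 0, 0, 60], [50, 0, 0, 0, 0, 0, 60]]]}}

```text
time_s: 5.45
position: [0.6277, -0.0764, 0.0269]
tcp_rot: [-2.16, -2.28, 0.001]
force: [0.4, -1.7, 0.1]
grip_width: 0.699
```

```bash
python3 -c "
from h import *
grab('wrist','w3.png');s=sensors.get_state(); print(s['position'],s['force'],s['grip_width'])"
```

```text
[ 0.62763985 -0.07568441  0.0269354 ] [0.49921408 0.65447179 0.67774092] 0.7016060465334408
```

View pics/w3.png

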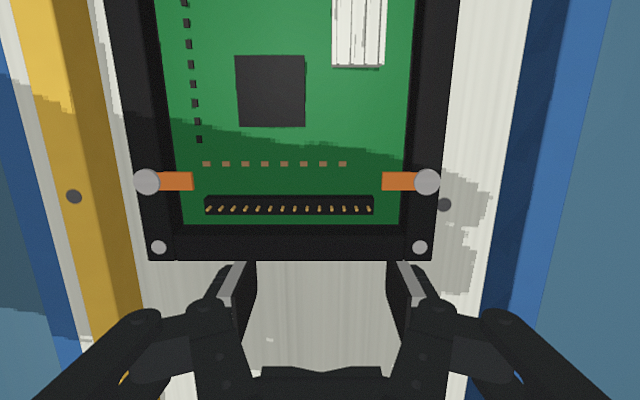

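The carrier has squared up to both fingers: its rear edge is level at row 260 and centred. I'll push on to the stop, slowing near contact.

{"op": "step_arm", "data": {"series": [[[4, 0, 0, 0, 0, 0, 60], [8, 0, 0, 0, 0, 0, 60], [11, 0, 0, 0, 0, 0, 60], [14, 0, 0, 0, 0, 0, 60], [16, 0, 0, 0, 0, 0, 60], [17, 0, 0, 0, 0, 0, 60], [18, 0, 0, 0, 0, 0, 60]]]}}

```text
time_s: 6.2
position: [0.6267, -0.0577, 0.0269]
tcp_rot: [-2.159, -2.28, 0.001]
force: [-0.0, -1.5, 0.2]
grip_width: 0.702
```

{"op": "step_arm", "data": {"series": [[[1, 0, 0, 0, 0, 0, 60], [2, 0, 0, 0, 0, 0, 60], [2, 0, 0, 0, 0, 0, 60]]]}}

```text
time_s: 6.5
position: [0.6265, -0.0556, 0.027]
tcp_rot: [-2.159, -2.28, 0.001]
force: [0.4, -2.0, -0.3]
grip_width: 0.701
```

{"op": "step_arm", "data": {"series": [[[1, 0, 0, 0, 0, 0, 60], [2, 0, 0, 0, 0, 0, 60], [2, 0, 0, 0, 0, 0, 60]]]}}

```text
time_s: 6.8
position: [0.6264, -0.054, 0.0269]
tcp_rot: [-2.16, -2.28, 0.002]
force: [-0.4, -6.2, -0.8]
grip_width: 0.706
```

{"op": "step_arm", "data": {"series": [[[0.7, 0, 0, 0, 0, 0, 60], [1, 0, 0, 0, 0, 0, 60], [1, 0, 0, 0, 0, 0, 60]]]}}

```text
time_s: 7.1
position: [0.6263, -0.0539, 0.027]
tcp_rot: [2.16, 2.281, -0.003]
force: [0.1, -8.5, 0.2]
grip_width: 0.707
```

Contact came at TCP y=−0.054, as predicted, and force rose to about 8 N. I'll back off, lift and check.

{"op": "step_arm", "data": {"series": [[[-8, 0, 0, 0, 0, 0, 60], [-16, 0, 0, 0, 0, 0, 60], [-20, 0, -20, 0, 0, 0, 60], [-20, 0, -60, 0, 0, 0, 60], [-20, 0, -105, 0, 0, 0, 60], [0, 0, -150, 0, 0, 0, 60], [35, -2, -180, 0, 0, 0, 60], [70, -4, -210, 0, 0, 0, 60], [85, -5, -223, 0, 0, 0, 60], [85, -5, -223, 0, 0, 0, 60]]]}}

```text
time_s: 8.1
position: [0.6175, 0.0323, 0.2517]
tcp_rot: [2.157, 2.282, 0.001]
force: [0.1, -1.1, -0.2]
grip_width: 0.701
```

```bash
python3 -c "
from meas import *
grab('wrist','w4.png');s=sensors.get_state(); print(s['position'],s['force'])
run((255,70,398,260))
plan((.488,.023,.25),.053-np.pi/2)
plan((.488,.023,.08),.053-np.pi/2)"
```

```text
[0.61708074 0.03103428 0.2498652 ] [-0.72395576  0.38436805  0.11817812]
red bbox 300 64 141 34
rail back [0.5182 0.0691] yaw 0.0519 rail face [0.5318 0.0491] 0.0509
stop face z16 [0.6398 0.1174] z34 [0.647  0.1175] 0.0574
blue [0.7053 0.0261] 0.0528 89
carrier px [[255.0, 90.0], [369.0, 90.0], [369.0, 235.0], [255.0, 235.0]] sides [0.1576, 0.1142, 0.1576, 0.1305]
[[0.548, 0.1113], [0.662, 0.1178], [0.678, -0.039], [0.5476, -0.0463]] mid [0.6089 0.036 ]
carrier yaw -0.0027
shift [  -0.9 -129.3   -0. ] turn [0.    0.002 1.573]
shift [  -0.9 -129.3   -0. ] turn [-0.002  0.    -1.568]
shift [  -0.7 -129.2  170. ] turn [0.    0.002 1.573]
shift [  -0.7 -129.2  170. ] turn [-0.002  0.    -1.568]
```

View pics/w4.png

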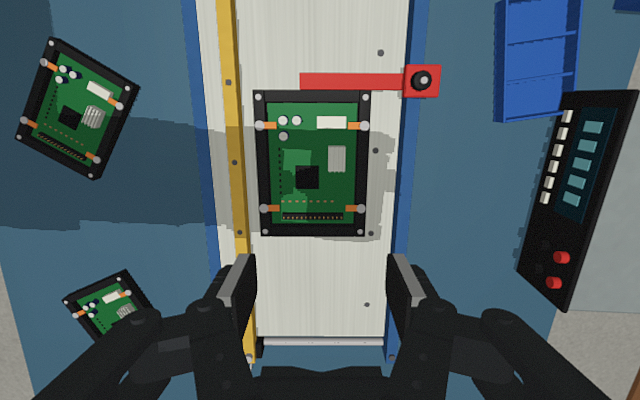

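The carrier is square, with its front end on the stop's lower edge (row 90, columns 253–370) and about 20 mm short of the blue rail. Next I'll go behind the yellow rail with the tool turned 90°.

{"op": "step_arm", "data": {"series": [[[0, -13, 0, 0, 0, 0.145, 60], [0, -26, 0, 0, 0, 0.29, 60], [0, -39, 0, 0, 0, 0.435, 60], [0, -52, 0, 0, 0, 0.58, 60], [0, -65, 0, 0, 0, 0.725, 60], [0, -78, 0, 0, 0, 0.87, 60], [0, -91, 0, 0, 0, 1.015, 60], [0, -104, 0, 0, 0, 1.16, 60], [0, -117, 0, 0, 0, 1.305, 60], [-1, -129, 0, 0, 0, 1.45, 60]]]}}

```text
time_s: 9.15
position: [0.4873, 0.0216, 0.2482]
tcp_rot: [3.129, 0.265, -0.006]
force: [-0.0, -0.4, -0.3]
grip_width: 0.704
```

{"op": "step_arm", "data": {"series": [[[0, 0, 40, 0, 0, 0.123, 60], [0, 0, 80, 0, 0, 0.123, 60], [0, 0, 120, 0, 0, 0.123, 60], [0, 0, 160, 0, 0, 0.123, 60], [0, 0, 170, 0, 0, 0.123, 60], [0, 0, 170, 0, 0, 0.123, 60]]]}}

```text
time_s: 9.75
position: [0.4856, 0.0206, 0.0768]
tcp_rot: [3.14, 0.071, -0.012]
force: [-0.1, 0.6, 0.5]
grip_width: 0.706
```

```bash
python3 -c "
from h import *
print(sensors.get_state()['position'])
plan((.488,.023,.030),.053-np.pi/2)"
```

```text
[0.48560898 0.02062059 0.07675817]
shift [ 2.9 -2.3 46.7] turn [ 0.001  0.008 -0.008]
shift [ 2.9 -2.3 46.7] turn [ 1.200e-02 -1.000e-03  3.134e+00]
```

{"op": "step_arm", "data": {"series": [[[2, -2, 15, 0, 0.008, -0.008, 60], [2, -2, 28, 0, 0.008, -0.008, 60], [2, -2, 38, 0, 0.008, -0.008, 60], [2, -2, 44, 0, 0.008, -0.008, 60], [2, -2, 47, 0, 0.008, -0.008, 60], [2, -2, 47, 0, 0.008, -0.008, 60]]]}}

```text
time_s: 10.35
position: [0.4872, 0.0226, 0.0297]
tcp_rot: [3.14, 0.083, -0.0]
force: [-1.0, -0.5, 0.8]
grip_width: 0.703
```

{"op": "step_arm", "data": {"series": [[[5, 0, 0, 0, 0, 0, 60], [10, 0, 0, 0, 0, 0, 60], [15, 0, 0, 0, 0, 0, 60], [20, 0, 0, 0, 0, 0, 60], [24, 0, 0, 0, 0, 0, 60], [28, 0, 0, 0, 0, 0, 60], [32, 0, 0, 0, 0, 0, 60], [36, 0, 0, 0, 0, 0, 60], [40, 0, 0, 0, 0, 0, 60], [40, 0, 0, 0, 0, 0, 60]]]}}

```text
time_s: 11.35
position: [0.5274, 0.0247, 0.0296]
tcp_rot: [3.14, 0.083, -0.0]
force: [-2.6, -0.8, 0.4]
grip_width: 0.703
```

```bash
python3 -c "
from h import *
grab('wrist','w5.png'); s=sensors.get_state(); print(s['position'],s['tcp_rot'],s['force'])"
```

```text
[0.52739116 0.02472582 0.02962914] [3.13957144e+00 8.31592019e-02 5.14664086e-04] [-1.21980513 -1.26173073  0.7238974 ]
```

View pics/w5.png

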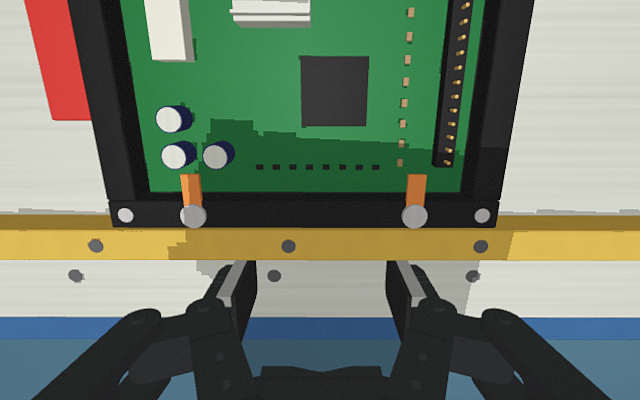

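The rail is moving with the fingers (outer edge at row 260) and is close to the carrier's near side (row 228). About 33 mm of travel is left.

{"op": "step_arm", "data": {"series": [[[4, 0, 0, 0, 0, 0, 60], [8, 0, 0, 0, 0, 0, 60], [11, 0, 0, 0, 0, 0, 60], [14, 0, 0, 0, 0, 0, 60], [17, 0, 0, 0, 0, 0, 60], [20, 0, 0, 0, 0, 0, 60], [23, 0, 0, 0, 0, 0, 60], [25, 0, 0, 0, 0, 0, 60], [27, 0, 0, 0, 0, 0, 60], [28, 0, 0, 0, 0, 0, 60]]]}}

```text
time_s: 12.4
position: [0.555, 0.0262, 0.0295]
tcp_rot: [3.14, 0.083, -0.001]
force: [-6.2, -2.0, 3.6]
grip_width: 0.702
```

{"op": "step_arm", "data": {"series": [[[1, 0, 0, 0, 0, 0, 60], [2, 0, 0, 0, 0, 0, 60], [3, 0, 0, 0, 0, 0, 60], [3, 0, 0, 0, 0, 0, 60]]]}}

```text
time_s: 12.8
position: [0.5577, 0.0263, 0.0295]
tcp_rot: [3.14, 0.083, -0.003]
force: [-4.3, -2.1, 3.9]
grip_width: 0.705
```

{"op": "step_arm", "data": {"series": [[[1, 0, 0, 0, 0, 0, 60], [2, 0, 0, 0, 0, 0, 60], [2, 0, 0, 0, 0, 0, 60]]]}}

```text
time_s: 13.1
position: [0.5588, 0.0264, 0.0294]
tcp_rot: [3.14, 0.083, -0.006]
force: [-7.4, -1.6, 6.1]
grip_width: 0.703
```

{"op": "step_arm", "data": {"series": [[[1, 0, 0, 0, 0, 0, 60], [1.5, 0, 0, 0, 0, 0, 60], [1.5, 0, 0, 0, 0, 0, 60], [1.5, 0, 0, 0, 0, 0, 60]]]}}

```text
time_s: 13.5
position: [0.5588, 0.0264, 0.0292]
tcp_rot: [3.14, 0.083, -0.012]
force: [-10.4, -1.8, 7.9]
grip_width: 0.705
```

```bash
python3 -c "
from h import *
grab('wrist','w6.png'); s=sensors.get_state(); print(s['position'],s['tcp_rot'],s['force'],s['wrist_torque'])"
```

```text
[0.55881036 0.02633784 0.02926681] [ 3.13959298  0.08260491 -0.01174081] [-10.52590067  -1.02400671   8.10477786] [-0.45406941  1.65637035 -0.21037272]
```

View pics/w6.png

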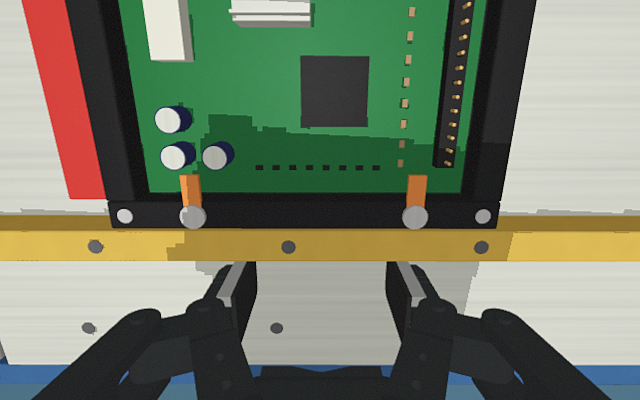

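{"op": "step_arm", "data": {"series": [[[1, 0, 0, 0, 0, 0, 60], [2, 0, 0, 0, 0, 0, 60], [2, 0, 0, 0, 0, 0, 60]]]}}

```text
time_s: 13.85
position: [0.5588, 0.0264, 0.0291]
tcp_rot: [3.14, 0.083, -0.02]
force: [-14.0, -1.7, 10.6]
grip_width: 0.706
```

{"op": "step_arm", "data": {"series": [[[-3, 0, 0, 0, 0, 0, 60], [-8, 0, 0, 0, 0, 0, 60], [-14, 0, 0, 0, 0, 0, 60], [-20, 0, -10, 0, 0, 0, 60], [-20, 0, -50, 0, 0, 0, 60], [-20, 0, -90, 0, 0, 0, 60], [10, 0, -120, 0, 0, 0, 60], [50, 5, -130, 0, 0, 0, 60], [80, 10, -140, 0, 0, 0, 60], [80, 10, -140, 0, 0, 0, 60]]]}}

```text
time_s: 14.85
position: [0.644, 0.0203, 0.1703]
tcp_rot: [3.139, 0.082, -0.012]
force: [-0.9, -0.7, -0.3]
grip_width: 0.702
```

```bash
python3 -c "
from h import *
grab('wrist'); s=sensors.get_state(); print(s['position'],s['force'])
d=cam('wrist')[0]['image']; cv2.imwrite('pics/w7.png',d)"
```

```text
[0.64189271 0.02056228 0.16901627] [-0.46531896 -0.77613988 -0.1121964 ]
```

View pics/w7.png

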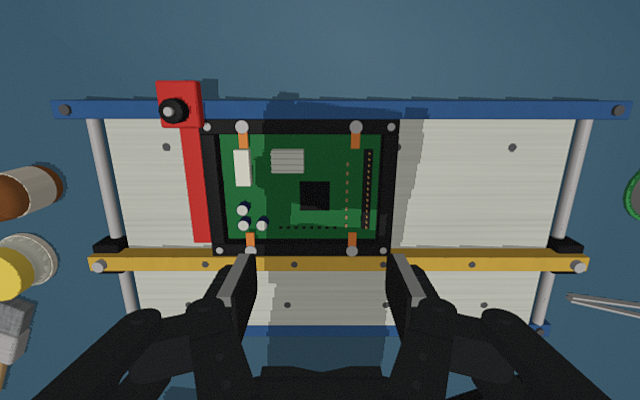

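The carrier sits between the yellow and blue rails with its end at the red stop. I'll zoom in on the contact lines.

```bash
python3 -c "
from h import *
d=cam('wrist')[0]['image'][95:275,170:410]; cv2.imwrite('pics/w7c.png',cv2.resize(np.clip(d.astype(float)*1.6,0,255).astype(np.uint8),None,fx=3.3,fy=3.3,interpolation=cv2.INTER_CUBIC))"
```

```text
(no output)
```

View pics/w7c.png

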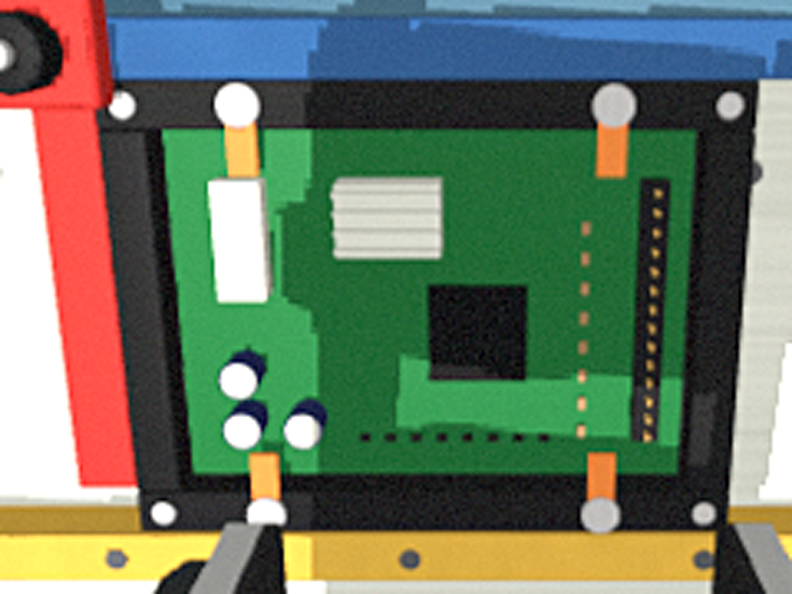

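No bed shows along any contact line, but this view from the −y side could hide a small gap at the stop. I'll put the camera directly over the stop edge.

{"op": "step_arm", "data": {"series": [[[-5, -35, 10, 0, 0, 0, 60], [-10, -70, 20, 0, 0, 0, 60], [-10, -100, 30, 0, 0, 0, 60], [-10, -100, 35, 0, 0, 0, 60], [-10, -100, 35, 0, 0, 0, 60], [-10, -100, 35, 0, 0, 0, 60]]]}}

```text
time_s: 15.5
position: [0.626, 0.1191, 0.1343]
tcp_rot: [3.139, 0.082, -0.017]
force: [0.3, -0.7, 0.5]
grip_width: 0.705
```

```bash
python3 -c "
from h import *
grab('wrist'); s=sensors.get_state(); print(s['position'],s['force'])
d,e,M=cam('wrist'); print(e, proj('wrist',[[.60,.116,.036],[.70,.121,.036],[.58,.03,.036]]))
c=d['image'][60:300,200:500]; cv2.imwrite('pics/w8.png',cv2.resize(np.clip(c.astype(float)*1.6,0,255).astype(np.uint8),None,fx=2.5,fy=2.5,interpolation=cv2.INTER_CUBIC))"
```

```text
[0.62628502 0.11891644 0.13453411] [ 0.67983757 -0.50243622  0.65194914]
[0.70514246 0.12296047 0.26853033] [[322.18002843 237.90934863]
 [322.82506623 101.14991883]
 [429.74320625 266.35376628]]
```

View pics/w8.png

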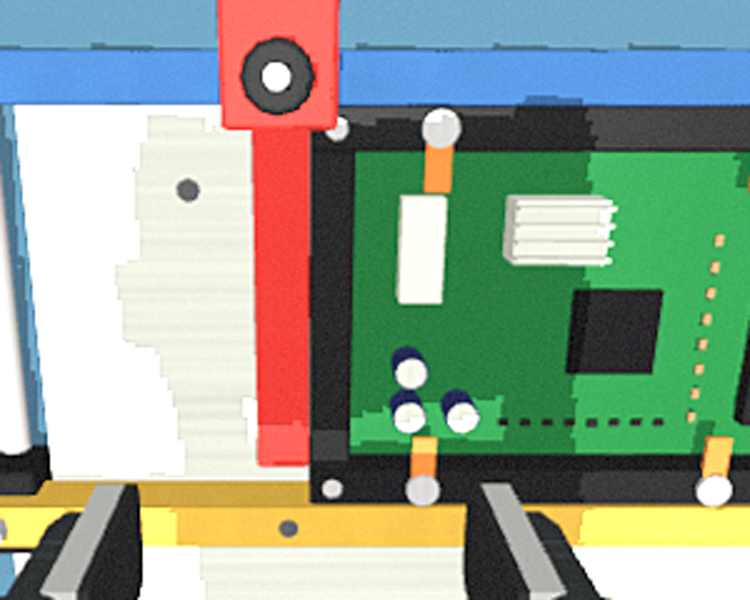

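From straight above, the red stop meets the black end along its full width (crop column 310, rows 130–465) with no bed showing. The blue and yellow rails both meet the carrier's sides, and the tool is clear of everything. I'm handing in.

```bash
python3 -c "
from h import *
print(robot.close_job(), sensors.get_state()['time_s'])"
```

```text
the job is handed in; nothing more can be done
the job is handed in; nothing more can be done
```

The carrier is against the red stop and trapped between the yellow and blue rails, and the job is handed in at about 15.6 s of the 56 s allowed.

- **Pushing to the stop:** I pushed the carrier's rear end with two open fingertips, which squared it. It met the stop where predicted, and I stopped at about 8 N.
- **Closing the rail:** I then pushed the yellow rail from behind until the carrier met the blue rail. Motion stopped at about 14 N sideways, and I backed the arm clear.

**Last checks:**
- The wrist view from straight above the stop shows no gap at the stop. Along both rails no gap shows in the part of the carrier that view covers, and the previous view, showing the whole carrier, agrees.
- The tool was clear of everything, with wrist force near zero.
- I did not re-measure the bench items afterwards, but the planned path stayed away from them.

**Checks that disagreed:**
- By calibration, the rail's final position was about 1.4 mm short of the ideal. That is within the 2 mm camera accuracy, and the push had hit a hard stop.
- The tool also felt an upward force of up to about 11 N during the final rail push. I did not find the cause.
- One automatic carrier outline came out wrong after the stop push because its search area was cropped too tightly. I judged that step by contact force and the picture instead.

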